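# Level the laundry shelf with its screw foot

### The job

Level the little shelf on the worktop. First slide the spirit level back over the shelf, without lifting it off, until its long side lies flush along the shelf's back ledge; then turn the knob of the shelf's screw foot until the bubble stays centred between the two lines; and last press down firmly, but not hard, on the top of the level with a fingertip to check that the shelf stays level under load. Finish while still pressing, with the bubble centred, and leave the thread spool and the clothes peg on the shelf where they are.

Things in the scene. Friction and masses are not known exactly. Their poses are not given: they have to be found in the camera images.
- level: Loose aluminium spirit level on the shelf, 160 mm long (its y, +y end towards the foot), 28 wide (x), 34 high (z), 0.1 to 0.2 kg. Origin: centre of its underside. The vial fills the middle 66 mm, top 28 mm above the underside; the two solid end blocks (47 mm long, centred 56.5 mm from the middle along y) have flat tops 34 mm above the underside
- vial (a point): Top centre of the level's vial, midway between its two black lines (21 mm apart); axes as the level's
- bubble (a point): The white bubble, 17 mm long. Its y in the frame of the vial's point is its offset from the middle: 0 is centred, range -20 to 20 mm. It drifts to the higher end: at the start it lies on the negative side, away from the foot, as the foot's end is low. Settles within 1 s after a turn
- shelf_board: Wooden shelf, 170 mm deep (x), 350 long (y), 18 thick, top 52 mm above the worktop when level; tilts about its x on a hinge at its right end; at the start the left end is too low, by up to 20 mm. Origin: top face, over the hinge, 10 mm in from the right end, mid-depth. x points to the back ledge, y to the foot, z up. Spool and peg stand at y -5 to 40 mm
- ledge (a point): Where the front face of the ledge along the shelf's back edge meets the top face, 73 mm behind the board's origin (x) and 145 mm along y; axes as the board's. The ledge is 14 mm high and 330 mm long
- knob (a point): On the upright axis of the screw foot's knob, at the height to grip, 305 mm from the board's origin along y. The round grey ribbed knob, 41 mm in diameter, reaches from 18 mm below this point to 14 mm above it. Level, the board's top lies 38 mm below this point, a 28 mm wide metal bush 33 mm below
- foot: The screw foot with its knob; origin on the worktop under its axis. It turns in place and does not rise. Clockwise seen from above raises the left end of the board: 1 rad tilts it 0.02 rad and moves the bubble about 6 mm towards the foot, so 1 to 3 rad are needed. Stiff (0.2 N m), stays where it is left; stops lie beyond the level position on both sides
- spool: Thread spool standing on the right front corner of the shelf, 29 mm in diameter, 40 mm high; origin in the centre of its underside. Leave alone
- peg: Wooden clothes peg lying across the right end of the shelf, 72 x 15 x 12 mm; origin in the centre of its underside. Leave alone
There are look-alikes about, which are no part of the job. Leave any blue look-alike of the level alone.

How it is judged (in metres and radians):
On the way, in this order (a step that is already met when the one before it is completed fails the run):
1. the level lies flush along the back ledge (x of level in the frame of shelf_board above 0.055 m and angle between the y axis of level and the y axis of shelf_board, either way round below 0.05 rad), for 0.2 s.
2. the bubble rests between the lines, the board level (y of bubble in the frame of vial between -0.003 and 0.003 m and angle between shelf_board's own z axis and vertical below 0.013 rad and x of level in the frame of shelf_board above 0.055 m), for 0.5 s.
At the end, for the whole second after the job is handed in: The level lies flat on the shelf within 4 mm of the back ledge and parallel to it within 0.05 rad, its bubble is within 3 mm of the middle and the board within 0.013 rad of level, and the fingers are still pressing on it from above with 3 to 40 N (more than 5 N between level and board) (all of step 2 and z of level in the frame of shelf_board below 0.004 m and angle between the y axis of level and the y axis of shelf_board, either way round below 0.05 rad and contact force between the fingers and level between 3 and 40 N and contact force between level and shelf_board above 5 N and z of the grasp point in the frame of level above 0.04 m and linear speed of level below 0.02 m/s); the arm keeps its last pose, push and grip.
It fails at once if the level is lifted off the shelf (z of level in the frame of shelf_board above 0.02 m).
It fails at once if the level is pressed with more than 60 N (contact force between the fingers and level above 60 N).
It fails at once if the spool is moved or knocked over (distance of spool from where it was at the start of the episode above 0.02 m or angle between spool's own z axis and vertical above 0.5 rad).
It fails at once if the peg is moved (distance of peg from where it was at the start of the episode above 0.02 m).
It also fails if it takes over 72 s, if anything falls off the work surface, if the arm or the gripper's body presses on something with over 40 N, if the wrist force passes 120 N, or if a joint passes its speed limit or range.

### The arm

A 7-joint arm with a two-finger parallel gripper is mounted at the origin on a cart in front of the work surface, level with it; the furniture and walls round the work are solid. World frame = base frame: x ahead of the robot, y to its left, z up, the work surface at z = 0. Lengths are in m, angles in degrees, forces in N, time in s.
With the tool pointing down it reaches from about 0.35 to 0.775 m from the base axis. Payload 3.1 kg.
Tool frame: the origin (TCP) lies on the centre line of the jaws, within the pads' length; the fingertips stand 17 mm ahead of it and the grasp point (between the pads) lies 2 mm behind it (robot.tip_reach is the distance from the TCP to the fingertips, in m); z points along the fingers, y is the line along which they close (so a half turn about z gives the same grasp; the last joint's range is limited). The gripper opens to 85 mm and grips with 20 to 120 N. Pads are 22 mm wide; open, the fingers measure 114 mm over their backs; the gripper's body (76 mm by 85 mm) begins 54 mm behind the grasp point. The pads swing forward as they close: fully open they stand 13 mm farther back than shut.
Start: joints at [-73.321, 17.813, 0.802, 86.603, -0.252, 75.585, -1.558], TCP at [0.18, 0.52, 0.224] pointing down, gripper open.
Joint ranges: [-154.91, 154.91], [-16.99, 109.72], [-72.82, 74.43], [7.12, 147.25], [-82.49, 262.49], [11.32, 116.49], [-174.64, 174.64]. Speed limits (degrees/s): [159.86, 159.86, 180, 180, 180, 180, 180].

### API

Orientations are given as [roll, pitch, yaw] about the fixed x, y, z axes, in that order (R = Rz(yaw) Ry(pitch) Rx(roll)).
In Python, from station import robot, fingers, vision, workorder, recognise gives the robot as it stands. Calls block until the motion is done:
- robot.move_to(position, orientation): joint-space move of the TCP to a pose.
- robot.line_to(position, orientation=None, velocity=0.15, f_stop=None): straight line of the TCP; orientation=None keeps the orientation; velocity is the mean speed in m/s. With f_stop (N) it stops when the force on the tool has changed by that much, and returns True; else False.
- robot.move_j(angles): joint-space move.
- fingers.gripper_to(opening, force=None): opening from 0.0 (shut) to 1.0 (fully open); force is the grip in N (None keeps the last); returns when the fingers have stopped.
- robot.pause(seconds).
- robot.inverse_kinematics(position, orientation): joint angles nearest the present ones, or None.
- vision.grab_frame(name): name is "side" or "top" or "wrist"; returns the picture (400x640x3 uint8, red, green, blue); there is no depth.
- vision.calibration(name): a dict with "mtx" (3x3 intrinsics, pixels), "extrinsics" (4x4, takes a point from world to camera coordinates); the wrist camera has in their place "T_tool_cam" (4x4, takes a point from camera to tool coordinates, whose origin is the TCP and whose axes are the flange's). Camera axes: x right, y up, looking along -z (the intrinsics and any distortion apply to the point x, -y, -z); pixel columns grow to the right and rows downward; lengths in m; the calibration is good to about 2 mm. A picture is of the moment at which its call begins: read the wrist's pose just before it. calibration takes no time and is no camera call.
A pose or a line that the arm cannot do raises robot.PlanningError and nothing moves.
- workorder.close_job(): hands the job in; it is judged then, once.
Trained networks look in the newest picture that a camera, given by its name, has taken for a name from the list of things; names that differ only in an ending like _2 or _b are one class to them, and where a whole thing is asked for, a point or a joint stands for the part that bears it (a point fixed in the world has none). Each returns a list of dicts, best first, with "p" (0 to 1); they miss things now and then, are a little off and sometimes report something else, mostly with a low value. They report only what shows in the picture. A call takes as long as a camera call. They do not tell look-alikes from the thing itself.
- recognise(label, camera): "rect" ([centre column, centre row, width, height] in pixels, round what is visible of it).
Readings, each from a call of its own:
- robot.current_time_s(): time.
- robot.current_joint_positions(): joint angles.
- robot.current_dq(): joint speeds.
- robot.current_joint_torque(): joint torques, N m.
- robot.current_tool_pos(): TCP position.
- robot.current_eef_rot(): TCP orientation.
- robot.current_contact_force(): force on the tool from outside, world axes, zero at the start.
- robot.current_torque(): the same for the moment, N m.
- robot.current_finger_gap(): opening from 0.0 (shut) to 1.0 (fully open).
- robot.current_gripper_force(): force on a finger pad.
Only numpy, scipy, OpenCV 4.12 (cv2) and the standard library are available. Lean on these libraries where they do the work, as an engineer would, in place of code of your own. Each camera call takes 0.05 s, during which the arm holds its last target. There are 200 camera calls.

## Working session

There is one attempt and no reset: what is moved stays moved. The work goes in short steps, each a Python script; the robot and the scene stay as the last script left them, time stands still between calls to the robot, and variables do not carry over. Pictures are saved under pics/ and viewed, at most 10 in all, crops included, and the job is handed in when it is done.

```bash
ls; mkdir -p pics; cat > h.py <<'E'
from station import robot, fingers, vision, workorder, recognise
import numpy as np, cv2
def snap(cam,fn=None):
    im=vision.grab_frame(cam)
    if fn: cv2.imwrite('pics/'+fn,im[:,:,::-1])
    return im
def cal(cam):
    c=vision.calibration(cam); return np.array(c['mtx']),np.array(c['extrinsics'])
def ray(cam,u,v):
    K,E=cal(cam); d=np.linalg.inv(K)@[u,v,1]; d=np.array([d[0],-d[1],-d[2]])
    R,t=E[:3,:3],E[:3,3]; return -R.T@t, R.T@d
def onz(cam,u,v,z):
    o,d=ray(cam,u,v); return o+d*(z-o[2])/d[2]
def proj(cam,p):
    K,E=cal(cam); q=E[:3,:3]@np.array(p)+E[:3,3]; w=K@[q[0],-q[1],-q[2]]; return w[:2]/w[2]
def tri(c1,uv1,c2,uv2):
    o1,d1=ray(c1,*uv1);o2,d2=ray(c2,*uv2)
    s=np.linalg.lstsq(np.c_[d1,-d2],o2-o1,rcond=None)[0]
    a,b=o1+d1*s[0],o2+d2*s[1]; return (a+b)/2,np.linalg.norm(a-b)
E
python3 - <<'E'
from h import *
a=snap('top','top0.png');b=snap('side','side0.png')
print(robot.current_time_s(), vision.calibration('top').keys())
for c in('top','side'):
    K,E=cal(c);print(c,K.tolist(),(-E[:3,:3].T@E[:3,3]).round(3))
    for l in('level','vial','bubble','shelf_board','ledge','knob','foot','spool','peg'):
        print(l,[(np.round(r['rect'],1).tolist(),round(r['p'],2)) for r in recognise(l,c)])
E
```

```text
pics
0.1 dict_keys(['mtx', 'extrinsics'])
top [[490.7621613157144, 0.0, 327.2659566823815], [0.0, 490.7621613157144, 201.55524986570845], [0.0, 0.0, 1.0]] [ 0.339 -0.067  1.282]
level [([432.5, 182.8, 63.7, 29.6], 0.6)]
vial [([434.4, 183.1, 66.7, 29.9], 0.95), ([317.5, 202.8, 64.7, 17.4], 0.86)]
bubble []
shelf_board [([310.1, 206.6, 135.5, 67.9], 0.8), ([319.4, 204.2, 63.7, 14.9], 0.67)]
ledge [([308.9, 204.6, 140.7, 69.0], 0.71)]
knob []
foot [([368.5, 228.2, 8.7, 12.8], 0.65)]
spool [([370.4, 226.9, 10.4, 16.7], 0.47), ([367.6, 196.7, 22.6, 7.3], 0.18)]
peg [([365.6, 197.9, 20.0, 8.9], 0.58)]
side [[405.7582835553275, 0.0, 325.02816536249185], [0.0, 405.7582835553275, 203.35557885017727], [0.0, 0.0, 1.0]] [ 0.005 -0.68   0.609]
level [([420.9, 296.3, 76.8, 55.8], 0.79), ([314.0, 218.9, 46.2, 44.2], 0.76)]
vial [([418.9, 292.2, 73.4, 44.1], 0.64), ([312.2, 221.4, 43.3, 39.5], 0.59), ([351.2, 244.0, 23.3, 14.8], 0.41)]
bubble []
shelf_board [([311.4, 230.4, 132.7, 94.0], 0.84)]
ledge [([311.6, 228.7, 132.1, 87.8], 0.65)]
knob [([310.8, 231.4, 132.7, 110.5], 0.77)]
foot [([274.1, 187.7, 15.5, 28.5], 0.73), ([308.4, 229.9, 135.0, 94.1], 0.71)]
spool [([322.8, 251.9, 13.1, 18.5], 0.62)]
peg [([350.4, 245.3, 23.9, 17.4], 0.64)]
```

```bash
python3 - <<'E'
import cv2,numpy as np
a=cv2.imread('pics/top0.png')[150:260,220:480];b=cv2.imread('pics/side0.png')[160:340,230:470]
a=cv2.resize(a,None,fx=3,fy=3,interpolation=cv2.INTER_CUBIC);b=cv2.resize(b,None,fx=3,fy=3,interpolation=cv2.INTER_CUBIC)
cv2.imwrite('pics/c0.png',a);cv2.imwrite('pics/c1.png',b)
E
```

```text
(no output)
```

View pics/c0.png

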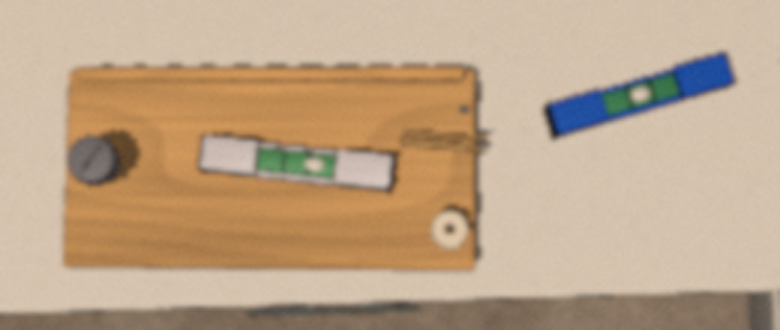

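View pics/c1.png

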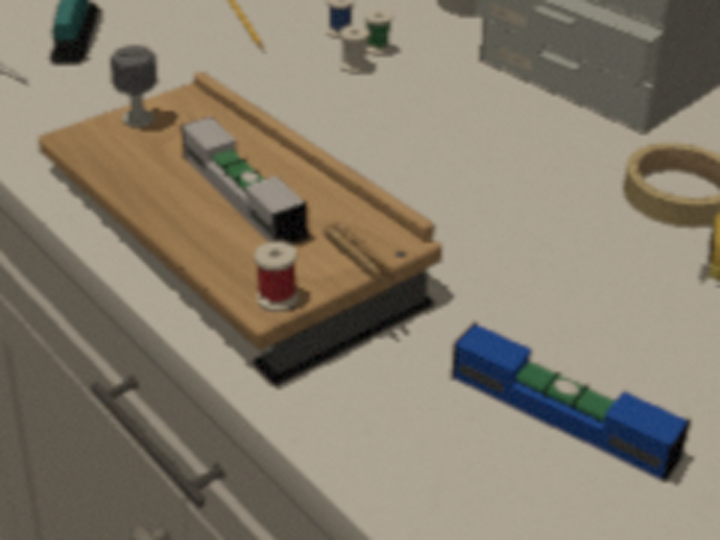

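The top view shows the shelf at cols 243–378, rows 172–239, with the knob top at about (250.7, 203). The silver level runs from (287, 201) to (351, 207), and its bubble is right of the middle. The blue look-alike is off the shelf, at about (434, 183). The side view agrees, with the knob top at about (274.7, 178).

```bash
python3 - <<'E'
from h import *
T=lambda x,y:(220+x/3,150+y/3); S=lambda x,y:(230+x/3,160+y/3)
for n,t,s in [('knobtop',(94,158),(134,56)),('lev +y end top front corner?',(203,137),(208,120)),('lev -y back',(394,153),(278,181)),('lev -y front',(389,189),(303,203)),('spooltop',(450,229),(276,252)),('board fr right',(475,269),(262,336)),('board fl',(66,266),(41,142)),('ledge right top front',(463,80),(428,235))]:
    p,e=tri('top',T(*t),'side',S(*s)); print(n,p.round(4),round(e,4))
for n,t,z in [('ledgefrontL',(72,83),.05),('ledgefrontR',(463,80),.066),('levL',(228,154),.075),('levR',(364,170),.08),('levback L',(203,137),.075),('levfront L',(200,170),.075),('boardFL',(66,266),.04),('FR',(475,269),.052),('BL',(70,70),.05),('BR',(475,67),.066)]:
    print(n,onz('top',*T(*t),z).round(4))
print(robot.current_eef_rot(), robot.tip_reach, np.round(vision.calibration('wrist')['T_tool_cam'],3).tolist())
for p in [(.43,.13,.25),(.41,.02,.3)]:
  for y in (-90,0,90,180):
    print(p,y,robot.inverse_kinematics(p,[180,0,y]))
E
```

```text
knobtop [0.4713 0.1397 0.0996] 0.0007
lev +y end top front corner? [0.4892 0.0542 0.0685] 0.0001
lev -y back [ 0.4591 -0.0978  0.1023] 0.0188
lev -y front [ 0.4493 -0.1053  0.0879] 0.0243
spooltop [ 0.4061 -0.147   0.0902] 0.0023
board fr right [ 0.3751 -0.1698  0.0465] 0.0037
board fl [0.3891 0.1774 0.0243] 0.0042
ledge right top front [ 0.5336 -0.1657  0.0559] 0.0043
ledgefrontL [0.5412 0.1665 0.05  ]
ledgefrontR [ 0.5303 -0.1636  0.066 ]
levL [0.4735 0.0332 0.075 ]
levR [ 0.4562 -0.0786  0.08  ]
levback L [0.4883 0.0536 0.075 ]
levfront L [0.461  0.0566 0.075 ]
boardFL [0.3866 0.1752 0.04  ]
FR [ 0.3734 -0.1683  0.052 ]
BL [0.5524 0.1681 0.05  ]
BR [ 0.541 -0.174  0.066]
[-1.79998850e+02  1.13733931e-03  1.60937242e+02] 0.017 [[0.001, 0.949, 0.314, 0.081], [1.0, -0.001, -0.001, 0.0], [-0.0, 0.314, -0.949, -0.15], [0.0, 0.0, 0.0, 1.0]]
(0.43, 0.13, 0.25) -90 [-34.25021535   4.9105499   16.55126693  98.96183407  -1.43802821
  76.33429314 162.58341867]
(0.43, 0.13, 0.25) 0 [ -51.15332968    5.10968802   35.04656042   99.48319219   -3.01689755
   76.34815906 -105.50127856]
(0.43, 0.13, 0.25) 90 [-49.34072707   5.05616681  33.0441419   99.43112913  -2.83474208
  76.34336869 -15.72880417]
(0.43, 0.13, 0.25) 180 [-40.10136992   4.91110483  22.91845753  99.15044784  -1.96619843
  76.33220084  73.20636719]
(0.41, 0.02, 0.3) -90 [-41.62250953  -2.04654969  35.62800468  98.54894669   1.20064552
  83.11625915 173.84426303]
(0.41, 0.02, 0.3) 0 [-45.95529655  -2.31347626  39.76173358  98.65206367   1.49015812
  83.12902833 -96.39484444]
(0.41, 0.02, 0.3) 90 [-47.97160744  -2.45068425  41.67194246  98.69770335   1.64085936
  83.13615154  -6.52185303]
(0.41, 0.02, 0.3) 180 [-43.29139308  -2.14525199  37.22449474  98.58945522   1.30696614
  83.12081262  83.75718336]
```

```bash
cat >> h.py <<'E'
from scipy.spatial.transform import Rotation as Ro
def wsnap(fn=None):
    """wrist picture with its camera pose (K, Twc)"""
    p,r=robot.current_tool_pos(),robot.current_eef_rot()
    im=snap('wrist',fn); c=vision.calibration('wrist'); T=np.eye(4)
    T[:3,:3]=Ro.from_euler('xyz',r,degrees=True).as_matrix();T[:3,3]=p
    return im,(np.array(c['mtx']),T@np.array(c['T_tool_cam']))
def wz(cp,u,v,z):
    K,T=cp; d=np.linalg.inv(K)@[u,v,1]; d=T[:3,:3]@[d[0],-d[1],-d[2]]; o=T[:3,3]
    return o+d*(z-o[2])/d[2]
def wproj(cp,p):
    K,T=cp; q=np.linalg.inv(T)@[*p,1]; w=K@[q[0],-q[1],-q[2]]; return w[:2]/w[2]
def wtri(c1,a,c2,b):
    A=[];o=[]
    for (K,T),uv in((c1,a),(c2,b)):
        d=np.linalg.inv(K)@[*uv,1]; A.append(T[:3,:3]@[d[0],-d[1],-d[2]]);o.append(T[:3,3])
    s=np.linalg.lstsq(np.c_[A[0],-A[1]],o[1]-o[0],rcond=None)[0]
    a,b=o[0]+A[0]*s[0],o[1]+A[1]*s[1]; return (a+b)/2,np.linalg.norm(a-b)
E
python3 - <<'E'
from h import *
import pickle
cps=[]
for i,p in enumerate([(.44,-.02,.28),(.44,.08,.26)]):
    robot.move_to(p,[180,0,178]); 
    im,cp=wsnap(f'w{i}.png'); cps.append(cp)
    for l in('level','vial','bubble','knob'):
        print(i,l,[(np.round(r['rect'],1).tolist(),round(r['p'],2)) for r in recognise(l,'wrist')])
print(cps[0][0].tolist(),robot.current_time_s(),robot.current_tool_pos())
pickle.dump(cps,open('cps.pkl','wb'))
E
```

```text
0 level [([135.4, 219.6, 109.1, 46.2], 0.75), ([322.6, 190.2, 125.5, 34.5], 0.59)]
0 vial [([321.1, 189.7, 129.1, 36.3], 0.81), ([136.4, 219.8, 112.5, 46.3], 0.6)]
0 bubble [([219.3, 147.3, 23.8, 23.6], 0.65), ([311.4, 190.5, 9.1, 8.0], 0.5), ([131.7, 222.6, 3.6, 6.9], 0.4)]
0 knob [([342.1, 182.8, 264.7, 127.1], 0.8)]
1 level [([241.0, 195.9, 134.2, 35.3], 0.86)]
1 vial [([239.4, 196.1, 135.9, 41.9], 0.87), ([60.9, 229.1, 121.7, 49.7], 0.73), ([259.1, 188.6, 274.1, 130.0], 0.52)]
1 bubble [([231.9, 196.3, 7.2, 7.4], 0.48)]
1 knob [([262.1, 185.2, 278.3, 133.0], 0.61)]
[[283.17833614456043, 0.0, 324.54535237971896], [0.0, 283.17833614456043, 198.05903756534408], [0.0, 0.0, 1.0]] 4.15 [0.44035353 0.07865278 0.26036852]
```

View pics/w0.png

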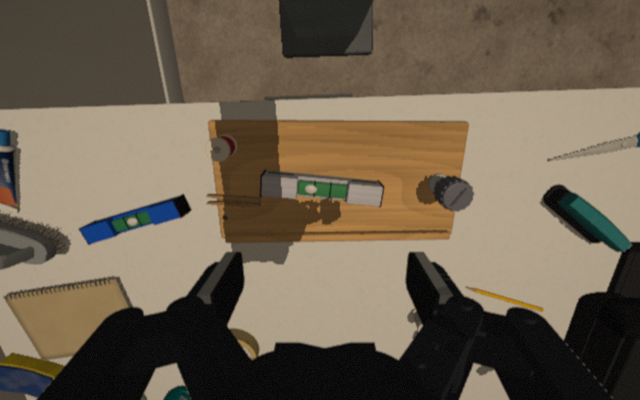

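View pics/w1.png

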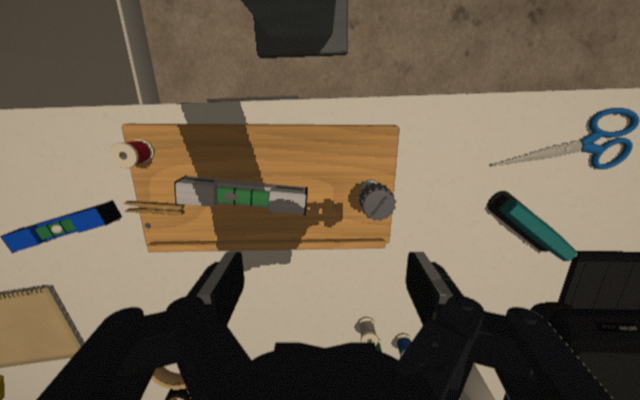

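Both wrist views have the ledge at the bottom (+x). The level runs from (262, 185) to (382, 193) in w0 and from (175, 191) to (307, 199) in w1, and the knob top is at about (456, 193) and (378, 202). Next I'll triangulate these and cross-check.

```bash
python3 - <<'E'
from h import *
import pickle
c0,c1=pickle.load(open('cps.pkl','rb'))
for n,a,b in [('knobtop',(456,193),(378,202)),('lev front left(-y) top',(263,171),(176,179)),('lev front right(+y) top',(383,180),(308,188)),('lev +y back top',(381,206),(306,213)),('board FL',(467,122),(398,126)),('board FR',(209,122),(123,126)),('ledgefront +y',(447,231),(383,240)),('ledgefront -y',(222,238),(150,244))]:
    p,e=wtri(c0,a,c1,b); print(n,p.round(4),round(e,4))
# reproject previous estimates
for p in [(.4713,.1397,.1)]: print(wproj(c0,p),wproj(c1,p))
print('lev on z .078', [wz(c,*q,.078).round(4) for c,q in((c0,(263,171)),(c0,(383,180)),(c0,(381,206)),(c1,(176,179)),(c1,(308,188)),(c1,(306,213)))])
E
python3 -c "
import cv2
a=cv2.imread('pics/w1.png')[110:260,110:410];cv2.imwrite('pics/c2.png',cv2.resize(a,None,fx=2.6,fy=2.6,interpolation=2))"
```

```text
knobtop [0.4683 0.143  0.0976] 0.0009
lev front left(-y) top [ 0.4364 -0.0948  0.084 ] 0.0015
lev front right(+y) top [0.4585 0.0598 0.0631] 0.0015
lev +y back top [0.4906 0.0562 0.072 ] 0.0014
board FL [0.3884 0.1792 0.0287] 0.0001
board FR [ 0.3762 -0.1666  0.0489] 0.0002
ledgefront +y [0.545  0.1618 0.0442] 0.0007
ledgefront -y [ 0.5474 -0.1792  0.0359] 0.0033
[453.9007243  196.35216243] [375.38282583 204.82097697]
lev on z .078 [array([ 0.437 , -0.0961,  0.078 ]), array([0.4537, 0.0566, 0.078 ]), array([0.4891, 0.0551, 0.078 ]), array([ 0.4387, -0.0981,  0.078 ]), array([0.4549, 0.0609, 0.078 ]), array([0.4875, 0.0567, 0.078 ])]
```

View pics/c2.png

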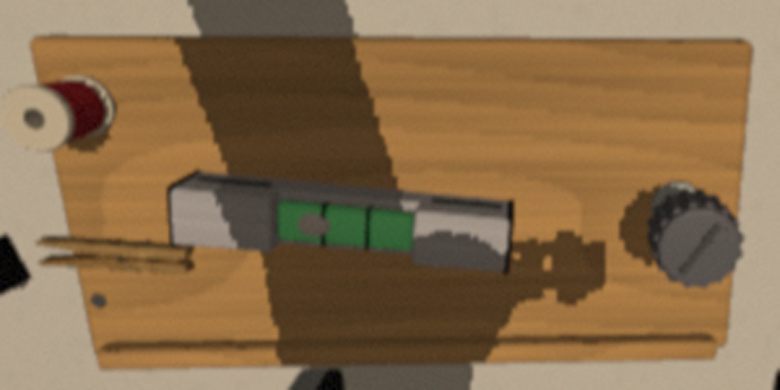

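The crop shows the bubble about 15 mm to the −y side of the mid-lines, so I expect to need about 2.5 rad. Now I'll push the level back with both spread fingers.

```bash
python3 - <<'E'
from h import *
O=[180,0,178]
fingers.gripper_to(0.95)
robot.move_to((.412,-.020,.14),O); print(robot.tip_reach)
print(robot.line_to((.412,-.020,.073),O,velocity=.08,f_stop=8), robot.current_tool_pos())
robot.pause(.2); print(robot.current_contact_force())
print(robot.line_to((.518,-.0238,.073),O,velocity=.035,f_stop=7), robot.current_tool_pos(),robot.current_contact_force())
robot.pause(.3); print(robot.current_tool_pos(),robot.current_contact_force(),robot.current_time_s())
E
```

```text
0.017
False [ 0.41256932 -0.01999598  0.07340291]
[0.9228425  0.12286134 0.42949599]
False [ 0.51791213 -0.0237606   0.07300607] [ 0.80013002 -0.04699353 -0.02228837]
[ 0.51800786 -0.02378742  0.07300254] [ 0.80186355  0.31687154 -0.23505447] 9.725
```

```bash
python3 - <<'E'
from h import *
snap('side','s1.png');im,cp=wsnap('w2.png')
a=cv2.imread('pics/s1.png')[140:300,230:430];b=cv2.imread('pics/w2.png')
a=cv2.resize(a,(500,400),interpolation=2); cv2.imwrite('pics/c3.png',np.vstack([a,cv2.resize(b,(500,312))])[:600])
E
```

```text
(no output)
```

View pics/c3.png

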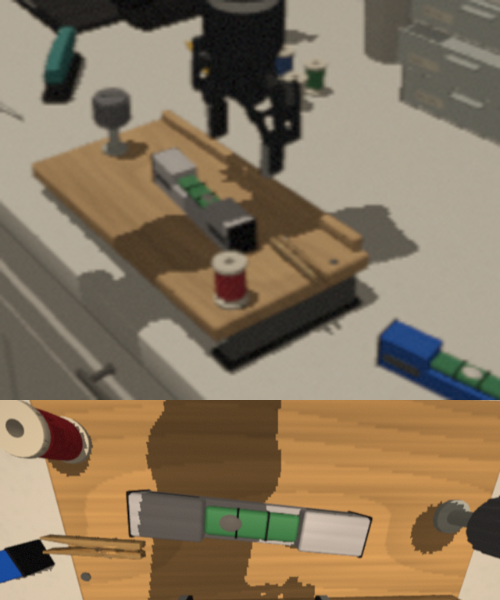

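The fingers passed over the level without touching it. I'll check how high the tips really are.

```bash
python3 - <<'E'
from h import *
for z in (.056,.07,.085,.1): print(z,proj('side',(.518,-.074,z)),proj('side',(.518,.024,z)))
print('tip seen',(338.8,208),'other',(230+217*.4,140+135*.4))
print(robot.current_tool_pos(),robot.current_finger_gap(),robot.current_eef_rot())
# level as seen from wrist
im,cp=wsnap('w3.png'); print(recognise('level','wrist'))
for uv in [(127,492),(365,555),(370,515),(200,540)]:
    print(wz(cp,uv[0]*1.28,(uv[1]-400)*1.28,.078).round(4))
E
```

```text
0.056 [340.26803807 222.63573292] [315.62225221 205.35876195]
0.07 [340.34619899 217.7648237 ] [315.51617904 200.67488261]
0.085 [340.43130209 212.46128472] [315.40080387 195.58025499]
0.1 [340.51784625 207.06794085] [315.28360245 190.40498511]
tip seen (338.8, 208) other (316.8, 194.0)
[ 0.51799933 -0.02382274  0.07301677] 0.9495310728255466 [1.79999522e+02 1.22544264e-03 1.77997375e+02]
[{'rect': [318.0, 157.9, 318.2, 88.3], 'p': 0.8}, {'rect': [34.5, 208.6, 68.6, 54.9], 'p': 0.67}]
[ 0.4406 -0.1006  0.078 ]
[0.488  0.0552 0.078 ]
[0.4604 0.0551 0.078 ]
[ 0.4734 -0.0579  0.078 ]
```

```bash
python3 - <<'E'
from h import *
O=[180,0,178]
robot.line_to((.518,-.0238,.11),O,velocity=.15)
robot.line_to((.412,-.020,.11),O,velocity=.15)
robot.pause(.2)
print(robot.line_to((.412,-.020,.030),O,velocity=.035,f_stop=4), robot.current_tool_pos(),robot.current_contact_force())
robot.pause(.2);print(robot.current_tool_pos(),robot.current_contact_force(),robot.current_time_s())
E
```

```text
False [ 0.41211937 -0.01997862  0.03011192] [0.76834458 0.2616026  0.43836954]
[ 0.41205014 -0.01999977  0.03004794] [ 0.31631294 -0.36107893 -0.13781657] 14.0167
```

```bash
python3 - <<'E'
from h import *
c=vision.calibration('wrist');T=np.array(c['T_tool_cam']);K=np.array(c['mtx'])
print(np.round(T,4).tolist())
for x in (-.011,.011):
  for z in (-.03,-.015,0,.004,.017): print(x,z,wproj((K,T),(x,.0425,z)).round(0),wproj((K,T),(x,.057,z)).round(0))
snap('side','s2.png');wsnap('w4.png')
for z in (.03,.045,.06,.07,.08): print(z,proj('side',(.412,-.07,z)).round(1),proj('side',(.412,.028,z)).round(1))
a=cv2.imread('pics/s2.png')[140:300,230:430];b=cv2.imread('pics/w4.png')
a=cv2.resize(a,(600,480),interpolation=2)[:300]; cv2.imwrite('pics/c4.png',np.vstack([a,cv2.resize(b,(600,375))])[:600])
E
```

```text
[[0.0007, 0.9494, 0.3142, 0.081], [1.0, -0.0006, -0.0003, 0.0007], [-0.0001, 0.3142, -0.9494, -0.1505], [0.0, 0.0, 0.0, 1.0]]
-0.011 -0.03 [407. 296.] [436. 296.]
-0.011 -0.015 [400. 279.] [426. 279.]
-0.011 0 [393. 264.] [417. 264.]
-0.011 0.004 [392. 261.] [415. 261.]
-0.011 0.017 [387. 250.] [409. 250.]
0.011 -0.03 [411. 258.] [441. 258.]
0.011 -0.015 [403. 243.] [430. 243.]
0.011 0 [396. 231.] [421. 231.]
0.011 0.004 [395. 228.] [419. 228.]
0.011 0.017 [390. 220.] [413. 220.]
0.03 [303.3 247.7] [280.1 228.1]
0.045 [303.1 242.5] [279.7 223.1]
0.06 [302.8 237.2] [279.3 217.9]
0.07 [302.7 233.6] [279.  214.5]
0.08 [302.5 229.9] [278.8 211. ]
```

View pics/c4.png

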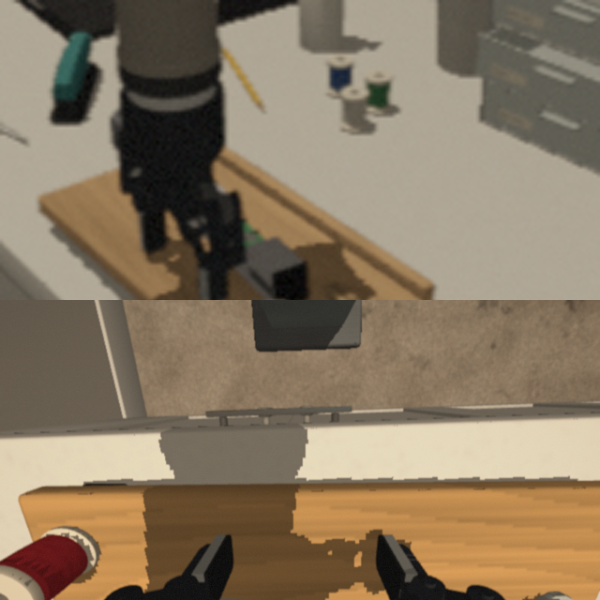

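Seen close up, the open tips sit about 15 mm behind the TCP, so they are now at z≈0.046, just above the board. I'll raise them slightly and push.

```bash
python3 - <<'E'
from h import *
O=[180,0,178]
robot.line_to((.412,-.020,.039),O,velocity=.05)
robot.pause(.2); print(robot.current_contact_force())
print(robot.line_to((.47,-.0221,.039),O,velocity=.035,f_stop=9), robot.current_tool_pos(),robot.current_contact_force())
print(robot.line_to((.518,-.0238,.039),O,velocity=.03,f_stop=7), robot.current_tool_pos(),robot.current_contact_force())
robot.pause(.3); print(robot.current_tool_pos(),robot.current_contact_force(),robot.current_time_s())
im,cp=wsnap('w5.png');snap('top','t5.png')
print(recognise('level','wrist'),recognise('level','top'))
a=cv2.imread('pics/t5.png')[150:260,220:400];b=cv2.imread('pics/w5.png')
cv2.imwrite('pics/c5.png',np.vstack([cv2.resize(a,(460,281),interpolation=2),cv2.resize(b,(460,287))]))
E
```

```text
[0.20136979 0.17612908 0.57003414]
False [ 0.46996797 -0.02211454  0.03903686] [ 0.40611901  0.03271647 -0.59868488]
True [ 0.49738147 -0.02299907  0.03834092] [ 0.02384526  1.00256356 -0.05885285]
[ 0.49609971 -0.02262462  0.03793216] [-0.3144536   0.70521623 -0.62144708] 17.7417
[{'rect': [323.9, 316.6, 331.7, 93.6], 'p': 0.81}, {'rect': [14.8, 250.7, 29.7, 52.8], 'p': 0.74}] [{'rect': [342.4, 179.7, 17.5, 12.0], 'p': 0.66}]
```

View pics/c5.png

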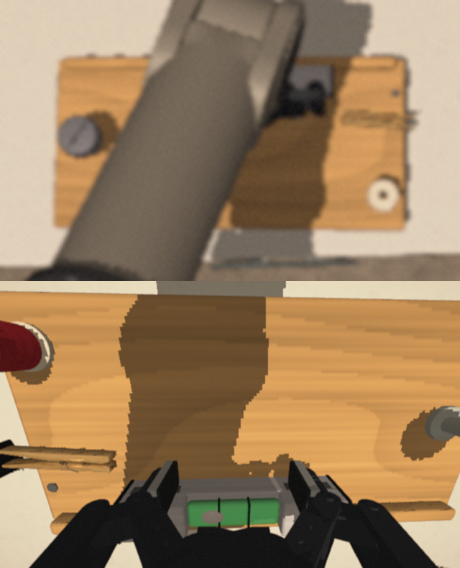

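The level stopped at TCP x≈0.497, as predicted for flush, and it looks parallel in the crop. I'll seat it with one more gentle push, back off, and measure the vial and bubble.

```bash
cat >> h.py <<'E'
def vial(im,cp,z=.076):
    hsv=cv2.cvtColor(im,cv2.COLOR_RGB2HSV)
    g=cv2.inRange(hsv,(45,90,40),(85,255,255))
    g=cv2.morphologyEx(g,cv2.MORPH_CLOSE,np.ones((15,15),np.uint8)); g=cv2.morphologyEx(g,cv2.MORPH_OPEN,np.ones((5,5),np.uint8))
    cs,_=cv2.findContours(g,cv2.RETR_EXTERNAL,cv2.CHAIN_APPROX_NONE)
    out=[]
    for c in cs:
        if cv2.contourArea(c)<200: continue
        r=cv2.minAreaRect(c); m=np.zeros(g.shape,np.uint8); cv2.drawContours(m,[cv2.boxPoints(r).astype(np.int32)],0,255,-1)
        m=cv2.erode(m,np.ones((7,7),np.uint8))
        ctr=wz(cp,*r[0],z)
        if not(.40<ctr[0]<.57 and -.12<ctr[1]<.1): continue
        s=hsv[:,:,1]; v=hsv[:,:,2]
        w=(m>0)&(s<95)&(v>90); d=(m>0)&(v<45)
        bx=cv2.boxPoints(r); e=[np.linalg.norm(bx[1]-bx[0]),np.linalg.norm(bx[2]-bx[1])]
        i=int(np.argmax(e)); a=wz(cp,*bx[i],z);b=wz(cp,*bx[(i+1)%4],z); ax=(b-a)*np.sign(b[1]-a[1]); L=np.linalg.norm(ax); ax/=L
        f=lambda q:(wz(cp,q[1].mean(),q[0].mean(),z)-ctr)@ax*1000 if len(q[0]) else None
        out.append(dict(ctr=ctr.round(4),len=round(L,4),yaw=round(np.degrees(np.arctan2(-ax[0],ax[1])),1),bub=f(np.where(w)),nb=int(w.sum()),lines=f(np.where(d)),nd=int(d.sum())))
    return out
E
python3 - <<'E'
from h import *
O=[180,0,178]
print(robot.line_to((.510,-.0235,.038),O,velocity=.02,f_stop=12), robot.current_tool_pos(),robot.current_contact_force())
robot.line_to((.46,-.022,.039),O,velocity=.12)
robot.line_to((.40,-.02,.17),O,velocity=.2)
robot.pause(.1)
im,cp=wsnap('w6.png'); print(vial(im,cp),robot.current_time_s())
cv2.imwrite('pics/c6.png',cv2.resize(im[100:400,120:520,::-1],None,fx=1.9,fy=1.9,interpolation=2))
E
```

```text
True [ 0.49705081 -0.02288356  0.03701202] [-0.75586734  0.9176634  -0.07448271]
[{'ctr': array([ 0.5169, -0.0226,  0.076 ]), 'len': np.float64(0.0629), 'yaw': np.float64(0.1), 'bub': np.float64(-14.693038689832512), 'nb': 112, 'lines': None, 'nd': 0}] 19.825
```

View pics/c6.png

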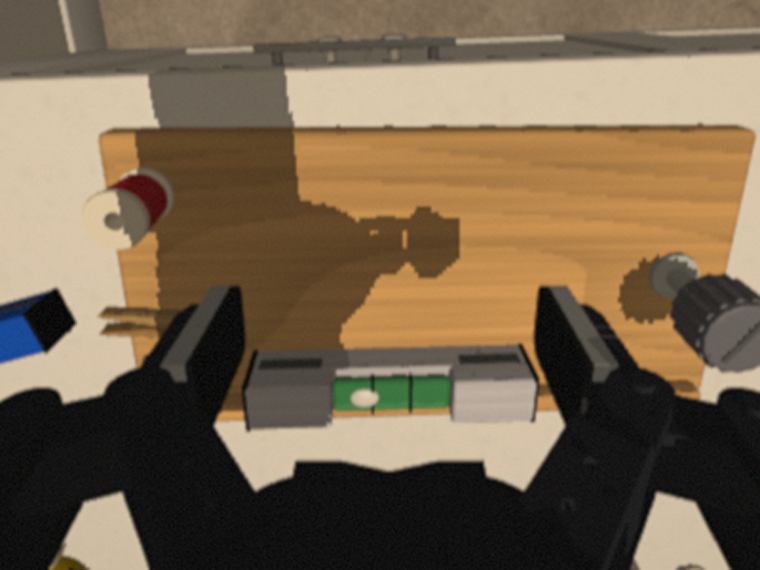

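The level is flush and parallel with its vial at (0.517, −0.023), and the bubble is 14.7 mm off on the −y side. Now the knob.

```bash
python3 - <<'E'
from h import *
O=[180,0,-90]; k=(.470,.141)
robot.move_to((*k,.18),O)
print(robot.line_to((*k,.055),O,velocity=.1,f_stop=8),robot.current_tool_pos(),robot.current_joint_positions().round(1) if hasattr(robot.current_joint_positions(),'round') else robot.current_joint_positions())
f0=np.array(robot.current_contact_force())
fingers.gripper_to(0.0,force=20)
print(robot.current_finger_gap(),robot.current_gripper_force(),np.array(robot.current_contact_force())-f0,robot.current_tool_pos(),robot.current_time_s())
E
```

```text
False [0.4706424  0.14116117 0.05561413] [-39.8  22.   26.5 109.4 -12.4  51.3 172.8]
0.4409979596447323 22.281092405319214 [ 0.8585448  -0.21208599  1.0100277 ] [0.47090391 0.14111269 0.0554899 ] 22.925
```

```bash
python3 - <<'E'
from h import *
fingers.gripper_to(0.0,force=60)
print(robot.current_finger_gap(),np.round(robot.current_contact_force(),1))
q=np.array(robot.current_joint_positions())
for i in range(3):
    q[6]-=46; robot.move_j(list(q))
    print(np.round(robot.current_joint_positions()[6],1),np.round(robot.current_torque(),2),np.round(robot.current_contact_force(),1),round(robot.current_finger_gap(),3))
robot.pause(.8)
im,cp=wsnap('w7.png'); print(vial(im,cp,.085)); snap('side','s7.png')
print(robot.current_time_s(),robot.current_eef_rot())
E
```

```text
0.4311239517782279 [ 1.9 -0.5  4.9]
126.8 [-0.05  0.17 -0.14] [-2.8  1.4  5.3] 0.434
80.8 [-0.03  0.38 -0.14] [-2.3  2.1  5.2] 0.433
34.9 [ 0.68  0.65 -0.1 ] [-1.9  5.7  5.7] 0.432
[]
26.4167 [ 1.79881678e+02 -8.16600794e-02  1.32132266e+02]
```

```bash
cat >> h.py <<'E'
def look(fn):
    robot.move_to((.40,-.02,.17),[180,0,178]); robot.pause(.3)
    im,cp=wsnap(fn); v=vial(im,cp,.081); print(v,robot.current_time_s()); return v
def release():
    p=robot.current_tool_pos(); fingers.gripper_to(1.0); robot.line_to((p[0],p[1],.18),velocity=.2)
def turn(yaw0,dyaw,k=(.470,.141)):
    """dyaw in degrees, positive = clockwise from above"""
    O=[180,0,yaw0]; robot.move_to((*k,.18),O); robot.line_to((*k,.055),O,velocity=.12,f_stop=8)
    fingers.gripper_to(0.0,force=60); q=np.array(robot.current_joint_positions())
    n=int(np.ceil(abs(dyaw)/50))
    for i in range(n): q[6]-=dyaw/n; robot.move_j(list(q)); 
    print(robot.current_joint_positions()[6],robot.current_finger_gap())
E
python3 - <<'E'
from h import *
release(); look('w8.png')
E
```

```text
[{'ctr': array([ 0.5179, -0.0232,  0.081 ]), 'len': np.float64(0.0628), 'yaw': np.float64(-1.9), 'bub': np.float64(-1.0931212832152752), 'nb': 124, 'lines': None, 'nd': 0}] 29.0583
```

```bash
python3 - <<'E'
import cv2,numpy as np
im=cv2.imread('pics/w8.png'); h=cv2.cvtColor(im,cv2.COLOR_BGR2HSV); g=cv2.inRange(h,(45,90,40),(85,255,255))
ys,xs=np.where(g[250:340,280:370]); y0,y1=ys.min()+250,ys.max()+250; x0,x1=xs.min()+280,xs.max()+280; print(x0,x1,y0,y1)
m=(y0+y1)//2
for r in (y0+2,y0+4,m,y1-3): print(r,list(zip(range(x0-2,x1+3),h[r,x0-2:x1+3,2].tolist())))
print(h[m,x0-2:x1+3,1].tolist())
E
```

```text
293 355 301 317
303 [(291, 71), (292, 66), (293, 79), (294, 91), (295, 95), (296, 98), (297, 98), (298, 99), (299, 99), (300, 97), (301, 98), (302, 98), (303, 97), (304, 98), (305, 98), (306, 97), (307, 98), (308, 97), (309, 98), (310, 98), (311, 99), (312, 90), (313, 53), (314, 47), (315, 87), (316, 100), (317, 97), (318, 97), (319, 97), (320, 97), (321, 97), (322, 97), (323, 96), (324, 96), (325, 96), (326, 96), (327, 95), (328, 96), (329, 95), (330, 98), (331, 100), (332, 94), (333, 71), (334, 44), (335, 65), (336, 91), (337, 96), (338, 96), (339, 98), (340, 96), (341, 95), (342, 96), (343, 94), (344, 96), (345, 97), (346, 96), (347, 93), (348, 95), (349, 94), (350, 98), (351, 94), (352, 98), (353, 96), (354, 90), (355, 81), (356, 70), (357, 78)]
305 [(291, 73), (292, 71), (293, 93), (294, 106), (295, 111), (296, 115), (297, 114), (298, 115), (299, 113), (300, 113), (301, 115), (302, 113), (303, 114), (304, 115), (305, 113), (306, 114), (307, 113), (308, 115), (309, 115), (310, 114), (311, 116), (312, 105), (313, 67), (314, 64), (315, 103), (316, 115), (317, 114), (318, 114), (319
[... 1672 characters left out ...]
10), (326, 209), (327, 207), (328, 201), (329, 180), (330, 146), (331, 123), (332, 112), (333, 80), (334, 54), (335, 91), (336, 112), (337, 117), (338, 118), (339, 119), (340, 118), (341, 124), (342, 123), (343, 121), (344, 124), (345, 121), (346, 117), (347, 117), (348, 119), (349, 117), (350, 118), (351, 120), (352, 118), (353, 117), (354, 106), (355, 85), (356, 87), (357, 137)]
[31, 70, 119, 120, 127, 123, 129, 123, 126, 122, 122, 125, 126, 123, 125, 125, 128, 129, 120, 120, 123, 122, 116, 108, 105, 76, 50, 52, 52, 54, 53, 52, 52, 51, 53, 53, 52, 52, 51, 71, 105, 124, 122, 117, 119, 124, 123, 130, 125, 125, 122, 123, 121, 126, 127, 121, 125, 127, 123, 124, 124, 124, 125, 127, 109, 39, 39]
```

The lines are at columns 313.5 and 334 and the bubble spans 316–330, so it is about 0.8 mm off, well inside the limit. Now I'll press on the hinge-side end block with the fingers shut.

```bash
python3 - <<'E'
from h import *
O=[180,0,178]; p=(.515,-.0795)
fingers.gripper_to(0.0,force=20)
robot.move_to((*p,.15),O); robot.line_to((*p,.125),O,velocity=.1); robot.pause(.3)
f0=np.array(robot.current_contact_force())
print(robot.line_to((*p,.05),O,velocity=.025,f_stop=5),robot.current_tool_pos())
robot.pause(.3); print(np.array(robot.current_contact_force())-f0,robot.current_tool_pos(),robot.current_time_s())
z=robot.current_tool_pos()[2]
for i in range(8):
    df=np.array(robot.current_contact_force())-f0
    if abs(df[2])>11: break
    z-=.001; robot.line_to((*p,z),O,velocity=.01); robot.pause(.3)
    print(round(z,4),(np.array(robot.current_contact_force())-f0).round(1),np.round(robot.current_tool_pos(),4))
print(robot.current_time_s())
im,cp=wsnap('w9.png');print(vial(im,cp,.081)); snap('side','s9.png')
E
```

```text
True [ 0.51497286 -0.07956289  0.07829707]
[-1.34179028 -0.24810818  5.90761369] [ 0.51496362 -0.07954481  0.07827387] 33.2083
0.0773 [-3.1 -0.9  8.8] [ 0.515  -0.0795  0.0783]
0.0763 [-5.7  1.  14.1] [ 0.515  -0.0795  0.0782]
34.3083
[{'ctr': array([ 0.5194, -0.0243,  0.081 ]), 'len': np.float64(0.0618), 'yaw': np.float64(-2.0), 'bub': np.float64(-0.6882148713697956), 'nb': 445, 'lines': np.float64(0.5086276533317617), 'nd': 79}]
```

```bash
python3 - <<'E'
import cv2,numpy as np
a=cv2.imread('pics/s9.png')[150:280,250:410];b=cv2.imread('pics/w9.png')[150:400,100:540]
cv2.imwrite('pics/c9.png',np.vstack([cv2.resize(a,(400,325),interpolation=2),cv2.resize(b,(400,227),interpolation=2)]))
E
```

```text
(no output)
```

View pics/c9.png

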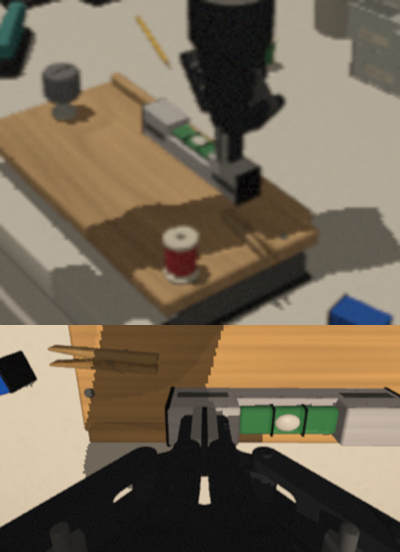

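The fingertips rest on top of the hinge-side end block, the bubble sits between the lines, the level is flush, and the spool and peg are untouched. I'll check that the force is steady and hand in.

```bash
python3 - <<'E'
from h import *
robot.pause(.3); f=robot.current_contact_force(); print(f)
im,cp=wsnap(); print(vial(im,cp,.081)[0]['bub'])
if 8<f[2]<30: print(workorder.close_job())
E
```

```text
[-4.9440399   1.83345382 14.72683856]
-0.7124793225889241
the job is handed in; nothing more can be done
None
```

The job is handed in: the level lies flush along the ledge, the bubble was about 0.7 mm off centre, and the fingertips were pressing on the level with about 15 N; the result wasn't reported back, and the reported TCP height was about 25 mm off from the stated fingertip geometry, so the grasp-point height condition is the one I couldn't confirm.

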